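Show a leather stamp to the inspection camera

TASK

Wake the inspection camera by pushing the sprung plunger on its switch box fully down, then pull the thick-barrelled steel stamp out of the small wooden rack and hold its narrow lower end up to the camera: the end face centred in front of the lens, about 60 mm from the glass, with the stamp in line with the lens's line of sight so that the face is seen square on. Finish while still holding it steady there in the gripper. Do not touch the camera, and leave the other stamps in the rack and everything else where it stands.

Things in the scene. Friction and masses are not known exactly. Their poses are not given: they have to be found in the camera images.
- plunger (a joint): how far the plunger of the switch box is pushed, in m: 0 = up, 0.012 = fully down. It is sprung (about 3 N to start, 8 N fully down, then a hard stop) and comes up by itself when let go.
- plunger_top (a point): centre of the flat top of the plunger, a black upright button 28 mm in diameter, on a fixed grey switch box 75 x 85 x 35 mm. The top is 64 mm above the table when up, 52 mm when fully down.
- rack: fixed light wooden block, 70 x 270 x 45 mm high, origin at the centre of its underside, on the table; its long side is its y axis. Four equal holes 12.5 mm wide, 32 mm deep, in a row on its y axis, 64 mm apart (y = -96, -32, 32, 96 mm), a steel stamp standing in each; which stamp is in which hole varies.
- stamp: the thick-barrelled steel stamp, round, 118 mm long, 0.15 to 0.3 kg: a foot 10 mm in diameter, 28 mm long (in the hole), and above it a barrel 20 mm in diameter, 90 mm long, thick right up to its flat top. Its shoulder rests on the rack's top, so it stands upright, top 135 mm above the table. Origin: centre of the lower end face; z axis along the stamp to its top.
- stamp_face (a point): centre of the stamp's lower end face (the face to be shown); 10 mm in diameter; same as the stamp's origin
- stamp_top (a point): centre of the stamp's flat top, 118 mm from the lower end face
- slim_plain: bystander in the rack: slim steel stamp, 10 mm in diameter over its whole length of 122 mm, top 135 mm above the table; origin at its lower end
- slim_disc: bystander in the rack: slim steel stamp, shank 10 mm in diameter with a thin disc 24 mm wide and 6 mm thick at the top, 118 mm long, top 131 mm above the table; origin at its lower end
- slim_short: bystander in the rack: slim steel stamp 10 mm in diameter, 98 mm long with a small collar 13 mm wide, top 111 mm above the table; origin at its lower end
- camera: the inspection camera's fixed stand: dark steel base plate 120 x 90 x 12 mm with two upright aluminium cheeks that reach 95 mm above the table. Origin on the table below the lens; its -x side is the side to which the lens leans (roughly towards the robot); the plate reaches from x = -35 to 85 mm
- cam_head: the camera's head, fixed: black cylinder 48 mm in diameter, 70 mm long, with a white ring about the lens at its upper end. Origin: centre of the lens glass, 115 mm above the table; z axis: line of sight, out of the lens, up and leaning 30 degrees from vertical to the stand's -x side. The stamp's end face belongs 60 mm out on it, the stamp along it, top away from the lens
- bottle: bystander: clear bottle 64 mm wide, 190 mm high; origin under its base
- jar: bystander: white jar 60 mm wide, 95 mm high; origin under its base
- bowl: bystander: red bowl 150 mm wide, 45 mm high; origin under its base
- maul: bystander: maul lying on the table, white cylindrical head 56 mm wide, 85 mm long, wooden handle 24 mm thick, 215 mm long in all; origin on the table, under its handle
Not all that is in view belongs to the job. What is shaped like the part that bears plunger but green or orange is not meant.

How it is judged:
By the outcome, as a careful person would: the job done as asked, in the order asked, and still so for the second after the job is handed in, while the arm keeps its last pose, push and grip.
It also fails if it takes over 43 s, if anything falls off the work surface, if the arm or the gripper's body presses on something with over 40 N, if the wrist force passes 120 N, or if a joint passes its speed limit or range.

ROBOT

A 7-joint arm with a two-finger parallel gripper is mounted at the origin on the work surface. World frame = base frame: x ahead of the robot, y to its left, z up, the work surface at z = 0. Lengths are in m, angles in rad, forces in N, time in s.
With the tool pointing down it reaches from about 0.4 to 0.85 m from the base axis. Payload 4.5 kg.
Tool frame: the origin (TCP) lies where the fingers leave the gripper's body, on its centre line; the fingertips stand 64 mm ahead of it and the grasp point (between the pads) lies 45 mm ahead of it; z points along the fingers, y is the line along which they close (so a half turn about z gives the same grasp; the last joint's range is limited). The gripper opens to 88 mm and grips with 3 to 60 N. Pads are 18 mm wide; open, the fingers measure 123 mm over their backs; the gripper's body (75 mm by 187 mm) begins 45 mm behind the grasp point.
Start: joints at [1.164, 0.689, -0.195, 1.565, 0.157, 0.902, -0.215], TCP at [0.267, -0.565, 0.303] pointing down, gripper open.
Joint ranges: [-3.01, 3.01], [-0.46, 2.08], [-1.47, 1.51], [0.13, 2.56], [-1, 4.14], [0.04, 2.09], [-2.66, 2.66]. Speed limits (rad/s): [2.57, 2.57, 3.14, 3.14, 3.14, 3.14, 3.14].

INTERFACE

Orientations are given as a unit quaternion [x, y, z, w].
In Python, from plant import r gives the robot as it stands.
- The arm moves only by the tool play_rows, never from a script. Its arguments are lists of equal length, an entry for each row: "translation": the shift along the tool's x, y, z in m, a list of three; "delta_rot": the turn, a rotation vector about the tool's x, y, z in degrees, a list of three; "grip": the opening, from -1 (shut) to 1 (fully open). In form: {"translation": [[x, y, z], ...], "delta_rot": [[rx, ry, rz], ...], "grip": [grip, ...]}. A call has 1 to 20 rows; each row shifts and turns the commanded pose from where the row before left it, along the tool's axes as they then stand; what a row does not reach is not made up. A row lasts 1/8 s, in which the tool goes at most 62.5 mm and 10.7 degrees, less where a joint would pass 70% of its speed; a pose out of reach is approached as far as the arm can. A call with a gripper value outside its range is refused whole. The fingers move at their own pace and stop on an object; "squeeze" is the grip in N (left out, the last holds). Time passes only in rows, so rows that do not move let the fingers close. It gives the time, the measured TCP pose, the force, the opening and the grip force at its end, in the units of the state.
- r.get_state(): the state, without advancing time (a new reading comes with each control period).
- r.snapshot(name): name is "side" or "top" or "wrist"; returns the picture (400x640x3 uint8, blue, green, red); there is no depth.
- r.get_calibration(name): a dict with "intrinsics" (3x3 intrinsics, pixels), "k1" (the pictures are not rectified: a ray, as slopes to the right and down, at radius r is drawn at 1 + k1 r^2 times it, then the intrinsics apply), "eye" and "rotation" of the camera in the world. Camera axes: x right, y up, looking along -z (the intrinsics and any distortion apply to the point x, -y, -z); pixel columns grow to the right and rows downward; lengths in m; the calibration is good to about 2 mm. A picture is of the moment at which its call begins: read the wrist's pose just before it. get_calibration takes no time and is no camera call; for the wrist camera it gives the pose at the moment of the call.
- r.finish_job(): hands the job in; it is judged then, once.
Trained networks look in the newest picture that a camera, given by its name, has taken for a name from the list of things; names that differ only in an ending like _2 or _b are one class to them, and where a whole thing is asked for, a point or a joint stands for the part that bears it (a point fixed in the world has none). Each returns a list of dicts, best first, with "confidence" (0 to 1); they miss things now and then, are a little off and sometimes report something else, mostly with a low value. They report only what shows in the picture. A call takes as long as a camera call. They do not tell look-alikes from the thing itself.
- r.look_for(camera, target): "point" ([x, y, z] in m, in world coordinates, good to about 4 mm: the middle of the surface that is visible of it).
- r.silhouettes(camera, target): "pixels" (400x640 bool, what is visible of it).
The state is a dict: "clock": time; "q": joint angles; "qd": joint speeds; "joint_torque": joint torques, N m; "tool_pos": TCP position; "eef_rot": TCP orientation; "contact_force": force on the tool from outside, world axes, zero at the start; "moment": the same for the moment, N m; "opening": opening from 0.0 (shut) to 1.0 (fully open); "finger_force": force on a finger pad.
Only numpy, scipy, OpenCV 4.12 (cv2) and the standard library are available. Lean on these libraries where they do the work, as an engineer would, in place of code of your own. Each camera call takes 0.05 s, during which the arm holds its last target. There are 200 camera calls.

## Working session

There is one attempt and no reset: what is moved stays moved. The work goes in short steps, Python scripts to look and compute and a tool call to move; the robot and the scene stay as the last step left them, time stands still between calls to the robot, and variables do not carry over. Pictures are saved under pics/ and viewed, at most 10 in all, crops included, and the job is handed in when it is done.

Besides the shell and the picture viewer there is one more tool, called after "Emit:" in YAML: its name, and indented under it one key for each argument. play_rows: Moves the arm, as the interface text tells. Its arguments: {"type":"object","properties":{"translation":{"type":"array","items":{"type":"array","items":{"type":"number"}}},"delta_rot":{"type":"array","items":{"type":"array","items":{"type":"number"}}},"grip":{"type":"array","items":{"type":"number"}},"squeeze":{"type":"number"}},"required":["translation","delta_rot","grip"]}

```bash
mkdir -p pics; ls
python3 - <<'E'
from plant import r
import cv2,numpy as np
s=r.get_state();print({k:np.round(v,3).tolist() for k,v in s.items()})
a=r.snapshot("side");b=r.snapshot("top")
cv2.imwrite("pics/side0.png",a);cv2.imwrite("pics/top0.png",b)
for c in("side","top"):
  k=r.get_calibration(c);print(c,np.round(k['eye'],3))
  for t in("plunger","plunger_top","rack","stamp","stamp_top","slim_plain","slim_disc","slim_short","camera","cam_head","bottle","jar","bowl","maul"):
    print(c,t,[(np.round(d['point'],3).tolist(),round(d['confidence'],2)) for d in r.look_for(c,t)][:4])
E
```

```text
pics
{'clock': 0.0, 'q': [1.164, 0.69, -0.195, 1.566, 0.157, 0.903, -0.215], 'qd': [0.001, 0.0, 0.0, 0.0, -0.001, -0.001, 0.001], 'joint_torque': [-0.0, -52.756, -1.267, -15.343, -0.053, 0.007, 0.0], 'tool_pos': [0.266, -0.565, 0.302], 'eef_rot': [0.976, 0.219, -0.0, -0.001], 'contact_force': [1.066, -0.024, 0.729], 'moment': [0.003, -0.004, -0.027], 'finger_force': 0.0, 'opening': 1.001}
side [ 0.489 -0.902  0.999]
side plunger [([0.433, 0.178, 0.059], 0.6), ([0.353, -0.265, 0.068], 0.59), ([0.477, 0.034, 0.061], 0.47)]
side plunger_top [([0.431, 0.176, 0.056], 0.6), ([0.349, -0.262, 0.066], 0.46)]
side rack [([0.522, -0.263, 0.047], 0.57)]
side stamp [([0.533, -0.338, 0.107], 0.6)]
side stamp_top [([0.527, -0.329, 0.1], 0.7)]
side slim_plain [([0.529, -0.337, 0.103], 0.52), ([0.532, -0.201, 0.099], 0.41)]
side slim_disc [([0.529, -0.264, 0.135], 0.71)]
side slim_short []
side camera [([0.621, 0.128, 0.013], 0.75)]
side cam_head [([0.618, 0.134, 0.107], 0.83)]
side bottle [([0.606, -0.478, 0.126], 0.89)]
side jar [([0.756, -0.006, 0.066], 0.71)]
side bowl [([0.648, 0.483, 0.023], 0.58)]
side maul [([0.35, 0.508, 0.04], 0.8)]
top [0.471 0.015 1.467]
top plunger [([0.366, -0.082, 0.066], 0.62), ([0.477, 0.044, 0.062], 0.43), ([0.345, -0.256, 0.064], 0.42)]
top plunger_top [([0.433, 0.18, 0.064], 0.59), ([0.475, 0.045, 0.065], 0.55), ([0.374, -0.086, 0.067], 0.55)]
top rack [([0.528, -0.215, 0.049], 0.96)]
top stamp []
top stamp_top [([0.53, -0.317, 0.124], 0.45)]
top slim_plain []
top slim_disc []
top slim_short []
top camera [([0.62, 0.143, 0.009], 0.75)]
top cam_head [([0.621, 0.149, 0.116], 0.63)]
top bottle [([0.612, -0.447, 0.122], 0.58)]
top jar [([0.752, 0.015, 0.097], 0.58)]
top bowl [([0.645, 0.46, 0.022], 0.81)]
top maul [([0.355, 0.517, 0.04], 0.98)]
```

View pics/side0.png

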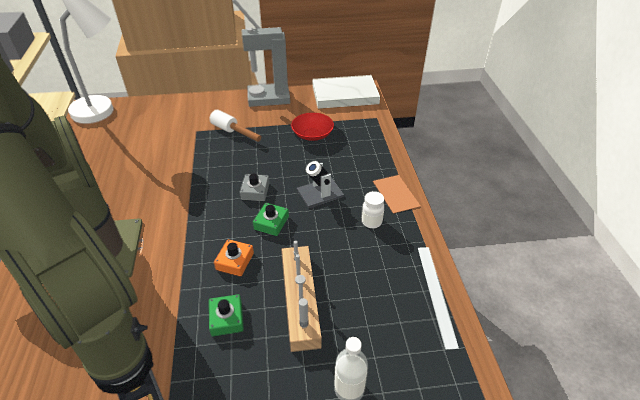

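View pics/top0.png

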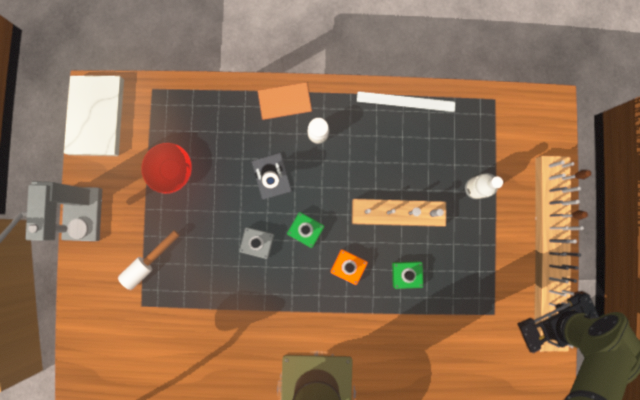

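The side view shows the switch boxes at (255,182) grey, (270,217) green, (233,255) orange and (225,312) green. The grey box is the one meant, since green and orange are excluded; in the top view it is at (257,242), about (0.433, 0.178). The rack is at side (300,300), with a thick stamp candidate near (303,312). The camera head is at side (314,168). I'll confirm the stamp in an enlarged crop.

```bash
cat > h.py <<'E'
import numpy as np,cv2
from plant import r
def cal(c): 
    k=r.get_calibration(c); return np.array(k['intrinsics']),k['k1'],np.array(k['eye']),np.array(k['rotation'])
def ray(c,u,v,K=None):
    K,k1,e,R=K or cal(c)
    a=np.array([(u-K[0,2])/K[0,0],(v-K[1,2])/K[1,1]]);b=a.copy()
    for _ in range(20): b=a/(1+k1*(b@b))
    d=R@np.array([b[0],-b[1],-1]);return e,d/np.linalg.norm(d)
def atz(c,u,v,z,K=None):
    e,d=ray(c,u,v,K);return e+d*(z-e[2])/d[2]
def proj(c,p,K=None):
    K,k1,e,R=K or cal(c);q=R.T@(np.array(p)-e);a=np.array([q[0],-q[1]])/-q[2]
    a=a*(1+k1*(a@a));return np.array([K[0,0]*a[0]+K[0,2],K[1,1]*a[1]+K[1,2]])
E
python3 - <<'E'
from h import *
a=cv2.imread("pics/side0.png");b=cv2.imread("pics/top0.png")
def up(i,x,y,w,h): return cv2.resize(i[y:y+h,x:x+w],(400,round(h*400/w)),interpolation=cv2.INTER_CUBIC)
f=lambda l,rr:np.vstack([np.hstack([l,rr])])
c1=up(a,260,230,80,120);c1=up(a,250,235,100,120)
c2=up(b,340,180,120,72);c3=up(b,236,146,120,72)
cv2.imwrite("pics/crop0.png",np.hstack([c1,np.vstack([c2,c3])]) )
print(c1.shape,c2.shape)
m=r.silhouettes
for c in("side","top"):
  r.snapshot(c)
  for t in("cam_head","plunger_top","stamp","rack","camera"):
    for d in m(c,t)[:3]:
      y,x=np.nonzero(d['pixels']);
      if len(x):
        rc=cv2.minAreaRect(np.c_[x,y].astype(np.float32));print(c,t,round(d['confidence'],2),len(x),x.mean().round(1),y.mean().round(1),cv2.boxPoints(rc).round(1).tolist())
E
```

```text
(480, 400, 3) (240, 400, 3)
side cam_head 0.74 330 316.0 171.6 [[302.0, 170.0], [314.5, 157.5], [331.0, 174.0], [318.5, 186.5]]
side plunger_top 0.65 110 270.3 210.4 [[266.0, 204.0], [275.0, 204.0], [275.0, 217.0], [266.0, 217.0]]
side plunger_top 0.65 158 224.0 306.7 [[216.39999389648438, 300.6000061035156], [227.6999969482422, 297.79998779296875], [231.39999389648438, 312.6000061035156], [220.10000610351562, 315.5]]
side plunger_top 0.49 64 253.8 179.4 [[250.0, 175.0], [257.0, 175.0], [257.0, 184.0], [250.0, 184.0]]
side stamp 0.56 232 303.3 312.2 [[298.0, 298.29998779296875], [306.79998779296875, 297.79998779296875], [308.3999938964844, 325.79998779296875], [299.70001220703125, 326.29998779296875]]
side rack 0.85 2470 300.6 301.2 [[280.6000061035156, 248.1999969482422], [311.70001220703125, 245.10000610351562], [322.0, 348.3999938964844], [291.0, 351.5]]
side camera 0.56 1153 319.4 187.1 [[288.8999938964844, 180.89999389648438], [317.20001220703125, 159.0], [344.3999938964844, 194.3000030517578], [316.20001220703125, 216.1999969482422]]
side camera 0.35 248 303.2 312.8 [[299.0, 298.0], [308.0, 298.0], [308.0, 327.0], [299.0, 327.0]]
top cam_head 0.53 336 269.5 174.8 [[262.0, 163.0], [278.0, 163.0], [278.0, 186.0], [262.0, 186.0]]
top plunger_top 0.66 80 408.9 275.2 [[402.6000061035156, 276.79998779296875], [406.3999938964844, 269.20001220703125], [415.6000061035156, 273.79998779296875], [411.79998779296875, 281.3999938964844]]
top plunger_top 0.61 75 304.7 229.1 [[300.0, 225.0], [309.0, 225.0], [309.0, 233.0], [300.0, 233.0]]
top rack 0.56 1987 396.1 212.1 [[351.1000061035156, 222.39999389648438], [352.1000061035156, 197.6999969482422], [445.20001220703125, 201.60000610351562], [444.1000061035156, 226.3000030517578]]
top camera 0.66 1154 271.0 175.8 [[251.10000610351562, 159.8000030517578], [279.79998779296875, 151.6999969482422], [290.8999938964844, 191.1999969482422], [262.20001220703125, 199.3000030517578]]
```

View pics/crop0.png

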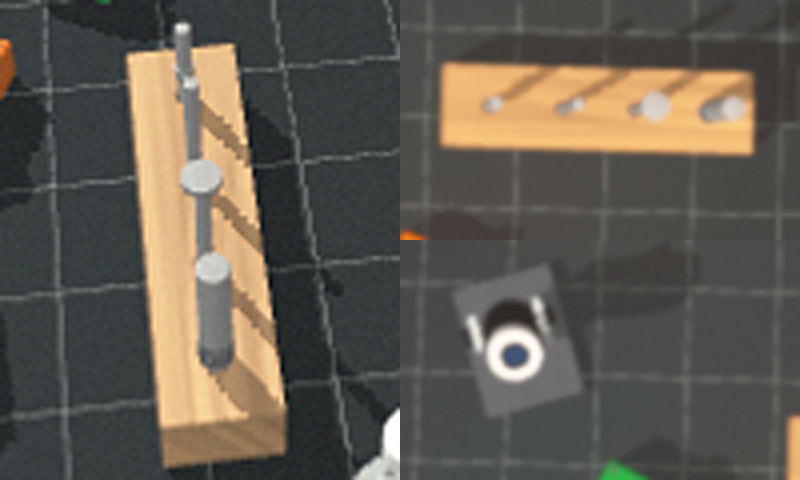

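The thick-barrelled stamp is the one at side (303,305) and top (440,212), at the rack's -y end: it is thick right up to its flat top. The other three, in side pixels, are the disc-topped one (300,280), the plain slim one (297,260) and the short slim one (295,245). The lens is at top (270,180). Now the positions.

Run:
```python
from h import *
from scipy.optimize import least_squares
r3=lambda x:np.round(x,4).tolist()
def tri(*obs):
  A=0;b=0
  for c,u,v in obs:
    e,d=ray(c,u,v);P=np.eye(3)-np.outer(d,d);A=A+P;b=b+P@e
  return np.linalg.solve(A,b)
print("stamp top",r3(atz('side',303,301.8,.135)),r3(atz('top',439.6,211.8,.135)),r3(tri(('side',303,301.8),('top',439.6,211.8))))
print("lens",r3(atz('side',314,168.5,.115)),r3(atz('top',270.2,180.2,.115)))
# box top plunger grey
T=cv2.imread("pics/top0.png")
pl=[(455,292),(550,264),(583,392),(488,418)]
P=[atz('top',236+(x-400)*.3-.35,146+(y-240)*.3-.35,.012) for x,y in pl]
print("plate",[r3(p) for p in P]); 
for i,j in((3,0),(2,1)): d=P[j]-P[i];print("x yaw",np.degrees(np.arctan2(d[1],d[0])),np.linalg.norm(d))
for i,j in((1,0),(2,3)): d=P[j]-P[i];print("y yaw",np.degrees(np.arctan2(d[1],d[0])),np.linalg.norm(d))
R=[atz('top',*p,.045) for p in [(351.1,222.4),(352.1,197.7),(445.2,201.6),(444.1,226.3)]]
print("rack",[r3(p) for p in R],r3(sum(R)/4)); d=R[0]-R[3];print("yaw y",np.degrees(np.arctan2(d[1],d[0])))
for c,w in(("side",(240,165,30,40)),("top",(240,225,35,35))):
  i=r.snapshot(c);x,y,W,H=w;g=i[y:y+H,x:x+W].astype(int);m=g.max(2)<45
  m=m.astype(np.uint8);n,l,s,ce=cv2.connectedComponentsWithStats(m)
  for q in range(1,n):
    if s[q,4]>15:print(c,s[q],ce[q]+[x,y],r3(atz(c,*(ce[q]+[x,y]),.064)))
  d=r.get_calibration(c)
K=cal("wrist");s=r.get_state();from scipy.spatial.transform import Rotation as Ro
Rt=Ro.from_quat(s['eef_rot']).as_matrix()
print("wrist K",K[0].tolist(),K[1],"off",r3(Rt.T@(K[2]-s['tool_pos'])),r3(Rt.T@K[3]),"Rt",r3(Rt))
```

```text
Traceback (most recent call last):
  File "h.py", line 11, in atz
    e,d=ray(c,u,v,K);return e+d*(z-e[2])/d[2]
        ~~~^^^^^^^^^
  File "h.py", line 9, in ray
    d=R@np.array([b[0],-b[1],-1]);return e,d/np.linalg.norm(d)
      ~^~~~~~~~~~~~~~~~~~~~~~~~~~
ValueError: matmul: Input operand 1 has a mismatch in its core dimension 0, with gufunc signature (n?,k),(k,m?)->(n?,m?) (size 3 is different from 4)
```

```bash
sed -i "s/np.array(k\['rotation'\])/Ro.from_quat(k['rotation']).as_matrix()/;1a from scipy.spatial.transform import Rotation as Ro" h.py
cat > m.py <<'E'
from h import *
r3=lambda x:np.round(x,4).tolist()
def tri(*obs):
  A=0;b=0
  for c,u,v in obs:
    e,d=ray(c,u,v);P=np.eye(3)-np.outer(d,d);A=A+P;b=b+P@e
  return np.linalg.solve(A,b)
print("stamp top",r3(atz('side',303,301.8,.135)),r3(atz('top',439.6,211.8,.135)),r3(tri(('side',303,301.8),('top',439.6,211.8))))
print("lens",r3(atz('side',314,168.5,.115)),r3(atz('top',270.2,180.2,.115)))
pl=[(455,292),(550,264),(583,392),(488,418)]
P=[atz('top',236+(x-400)*.3-.35,146+(y-240)*.3-.35,.012) for x,y in pl]
print("plate",[r3(p) for p in P]); 
for i,j in((3,0),(2,1)): d=P[j]-P[i];print("x yaw",np.degrees(np.arctan2(d[1],d[0])),np.linalg.norm(d))
for i,j in((1,0),(2,3)): d=P[j]-P[i];print("y yaw",np.degrees(np.arctan2(d[1],d[0])),np.linalg.norm(d))
R=[atz('top',*p,.045) for p in [(351.1,222.4),(352.1,197.7),(445.2,201.6),(444.1,226.3)]]
print("rack",[r3(p) for p in R],r3(sum(R)/4)); d=R[0]-R[3];print("yaw y",np.degrees(np.arctan2(d[1],d[0])))
for c,w in(("side",(240,165,30,40)),("top",(240,225,35,35))):
  i=r.snapshot(c);x,y,W,H=w;g=i[y:y+H,x:x+W].astype(int);m=g.max(2)<45
  m=m.astype(np.uint8);n,l,s,ce=cv2.connectedComponentsWithStats(m)
  for q in range(1,n):
    if s[q,4]>15:print(c,s[q],ce[q]+[x,y],r3(atz(c,*(ce[q]+[x,y]),.064)))
K=cal("wrist");s=r.get_state()
Rt=Ro.from_quat(s['eef_rot']).as_matrix()
print("wrist K",K[0].tolist(),K[1],"off",r3(Rt.T@(K[2]-s['tool_pos'])),r3(Rt.T@K[3]),"Rt",r3(Rt))
E
python3 m.py
```

```text
stamp top [0.5299, -0.3233, 0.135] [0.5295, -0.3224, 0.135] [0.5297, -0.3226, 0.1339]
lens [0.6097, 0.1364, 0.115] [0.6048, 0.1427, 0.115]
plate [[0.6702, 0.2082, 0.012], [0.6976, 0.1243, 0.012], [0.5839, 0.0912, 0.012], [0.5585, 0.1747, 0.012]]
x yaw 16.6943610833445 0.11656810661677364
x yaw 16.212481659970862 0.11840059823552762
y yaw 108.10968158042648 0.08826435643249536
y yaw 106.92539098363945 0.08724235548218069
rack [[0.4962, -0.0875, 0.045], [0.5676, -0.0888, 0.045], [0.5636, -0.3614, 0.045], [0.4916, -0.359, 0.045]] [0.5297, -0.2242, 0.045]
yaw y 89.02991489311694
side [10  9  8 11 78] [253.44871795 179.05128205] [0.4314, 0.1712, 0.064]
side [27 20  3 11 19] [268.36842105 190.84210526] [0.4729, 0.1137, 0.064]
side [ 2 35 17  5 44] [250.68181818 202.20454545] [0.4207, 0.0727, 0.064]
side [20 36  6  4 16] [261.9375 202.125 ] [0.4524, 0.069, 0.064]
wrist K [[339.25680255561343, 0.0, 321.15911323330306], [0.0, 339.25680255561343, 201.8866743287024], [0.0, 0.0, 1.0]] -0.01747062448986581 off [0.0717, -0.0001, -0.0804] [[-0.0002, 0.9608, 0.2773], [1.0, 0.0005, -0.0009], [-0.001, 0.2773, -0.9608]] Rt [[0.9044, 0.4267, 0.0001], [0.4267, -0.9044, -0.0001], [0.0, 0.0001, -1.0]]
```

Emit:
play_rows:
  translation:
    - [0.019,-0.006,0]
    - [0.038,-0.012,0]
    - [0.038,-0.012,0]
    - [0.038,-0.012,0]
    - [0.038,-0.012,0]
    - [0.038,-0.012,0]
    - [0.038,-0.012,0]
    - [0.038,-0.012,0]
    - [0.038,-0.012,0]
    - [0.02,-0.007,0]
    - [0,0,0]
    - [0,0,0]
  delta_rot:
    - [0,0,0]
    - [0,0,0]
    - [0,0,0]
    - [0,0,0]
    - [0,0,0]
    - [0,0,0]
    - [0,0,0]
    - [0,0,0]
    - [0,0,0]
    - [0,0,0]
    - [0,0,0]
    - [0,0,0]
  grip: [1,1,1,1,1,1,1,1,1,1,1,1]

```text
clock: 3.7
tool_pos: [0.5289, -0.3219, 0.3027]
eef_rot: [0.976, 0.218, -0.001, 0.0]
contact_force: [-0.7, -0.7, 0.1]
opening: 1.002
finger_force: 0.0
```

```bash
cat > w.py <<'E'
import sys
from h import *
K=cal("wrist");i=r.snapshot("wrist");n=sys.argv[1];cv2.imwrite(f"pics/{n}.png",i);np.savez(f"{n}.npz",K=K[0],k1=K[1],e=K[2],R=K[3])
s=r.get_state();print(s['clock'],np.round(s['tool_pos'],4),np.round(s['eef_rot'],4),np.round(s['q'],2))
for t in sys.argv[2:]:
  for d in r.silhouettes("wrist",t)[:3]:
    y,x=np.nonzero(d['pixels'])
    if len(x):print(t,round(d['confidence'],2),len(x),x.min(),x.max(),y.min(),y.max(),x.mean().round(1),y.mean().round(1))
for t,p in(("stamp",(.5297,-.3228,.135)),("lens",(.6045,.1425,.115)),("plg",(.432,.177,.064))):print(t,proj("wrist",p,K))
E
python3 w.py w1 stamp stamp_top slim_disc
```

```text
3.75 [ 0.5288 -0.3222  0.3027] [ 9.761e-01  2.172e-01 -8.000e-04  5.000e-04] [ 0.56  0.68 -0.15  1.58  0.13  0.89 -0.78]
stamp_top 0.75 928 311 335 167 212 322.6 190.1
slim_disc 0.67 892 232 269 144 179 249.2 161.7
stamp [322.31331666 201.20518154]
lens [-269.22886716 -193.8576085 ]
plg [-222.94419399   48.73725803]
```

View pics/w1.png

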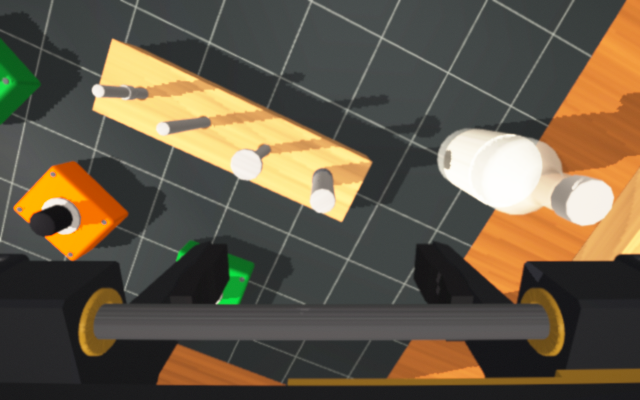

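Emit:
play_rows:
  translation:
    - [0.01,-0.02,0]
    - [0.02,-0.04,0]
    - [0.02,-0.04,0]
    - [0.02,-0.04,0]
    - [0.02,-0.04,0]
    - [0.02,-0.04,0]
    - [0.02,-0.04,0]
    - [0.02,-0.04,0]
    - [0.02,-0.04,0]
    - [0.01,-0.04,0]
    - [0.0,-0.03,0]
    - [0,0,0]
    - [0,0,0]
  delta_rot:
    - [0,0,0]
    - [0,0,0]
    - [0,0,0]
    - [0,0,0]
    - [0,0,0]
    - [0,0,0]
    - [0,0,0]
    - [0,0,0]
    - [0,0,0]
    - [0,0,0]
    - [0,0,0]
    - [0,0,0]
    - [0,0,0]
  grip: [-1,-1,-1,-1,-1,-1,-1,-1,-1,-1,-1,-1,-1]

```text
clock: 5.52
tool_pos: [0.5181, 0.1268, 0.3029]
eef_rot: [0.976, 0.218, 0.0, 0.0]
contact_force: [0.2, -0.3, 0.3]
opening: 0.002
finger_force: 0.0
```

```bash
python3 w.py w2 cam_head camera plunger
```

```text
5.575 [0.5184 0.1261 0.3028] [9.760e-01 2.178e-01 0.000e+00 5.000e-04] [-0.26  0.57 -0.11  1.84  0.09  0.74 -1.55]
cam_head 0.7 4521 320 381 20 109 350.9 65.8
camera 0.76 10869 297 400 0 128 347.2 61.8
plunger 0.97 745 219 249 212 243 234.2 227.8
plunger 0.7 659 360 388 233 260 373.4 247.4
stamp [756.04539913 385.56598253]
lens [350.84570684  85.79356157]
plg [239.40076036 236.15817512]
```

View pics/w2.png

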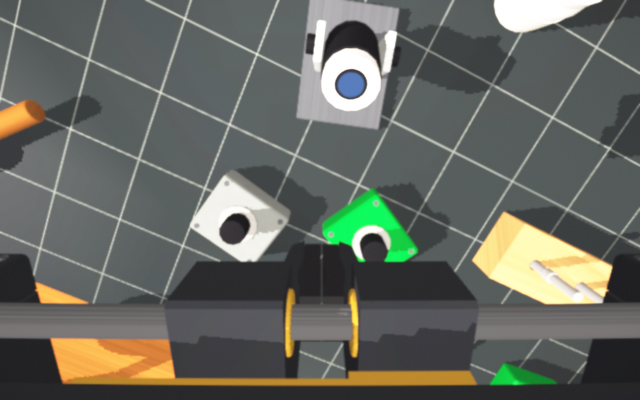

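w1 shows the stamp top at (322,200), where predicted. w2 shows the lens at (350,84), the grey box's plunger at (235,229) and the green box's at (373,245). Next I refine these.

Run:
```python
from h import *
def L(n): z=np.load(n+".npz");return z['K'],float(z['k1']),z['e'],z['R']
K1=L("w1");K2=L("w2");a=cv2.imread("pics/w1.png");b=cv2.imread("pics/w2.png")
def cc(m,x,y,w,h):
  m=m[y:y+h,x:x+w].astype(np.uint8);n,l,s,c=cv2.connectedComponentsWithStats(m);return [(s[i].tolist(),(c[i]+[x,y]).round(2)) for i in range(1,n) if s[i,4]>60]
B=b.astype(int);A=a.astype(int)
for s,c in cc((B[...,0]-B[...,2]>50),320,50,60,70):print("lens",s,c,atz('',*c,.115,K2).round(4))
for s,c in cc((B.max(2)<40),205,200,60,60):print("plg",s,c,atz('',*c,.064,K2).round(4))
for s,c in cc((B.min(2)>200),315,40,70,80):print("ring",s,c,atz('',*c,.115,K2).round(4))
for s,c in cc((A.min(2)>190),300,160,45,60):print("stamp",s,c,atz('',*c,.135,K1).round(4))
# plate edges: fit
P=[atz('',u,v,.012,K2) for u,v in((297,119),(379,129),(399.5,9),(304,35))]
d=P[0]-P[1];print("front edge y yaw",np.degrees(np.arctan2(d[1],d[0])),np.linalg.norm(d));d=P[2]-P[1];print("side x yaw",np.degrees(np.arctan2(d[1],d[0])))
cr=lambda i,x,y,w,h:cv2.resize(i[y:y+h,x:x+w],(400,400),interpolation=cv2.INTER_CUBIC)
cv2.imwrite("pics/crop2.png",np.hstack([cr(b,200,190,80,80),cr(b,290,0,130,130)]))
```

```text
lens [17, 22, 28, 26, 546] [350.48  84.27] [0.6054 0.1432 0.115 ]
plg [23, 15, 21, 18, 159] [240.16 220.97] [0.4475 0.1822 0.064 ]
ring [0, 0, 9, 32, 217] [318.09  53.52] [0.6144 0.1743 0.115 ]
ring [6, 9, 60, 62, 2183] [350.39  78.34] [0.6091 0.1452 0.115 ]
stamp [10, 29, 25, 24, 476] [321.87 200.5 ] [ 0.5301 -0.3223  0.135 ]
front edge y yaw 108.4491270399373 0.08845301568501092
side x yaw 17.867510678941958
```

View pics/crop2.png

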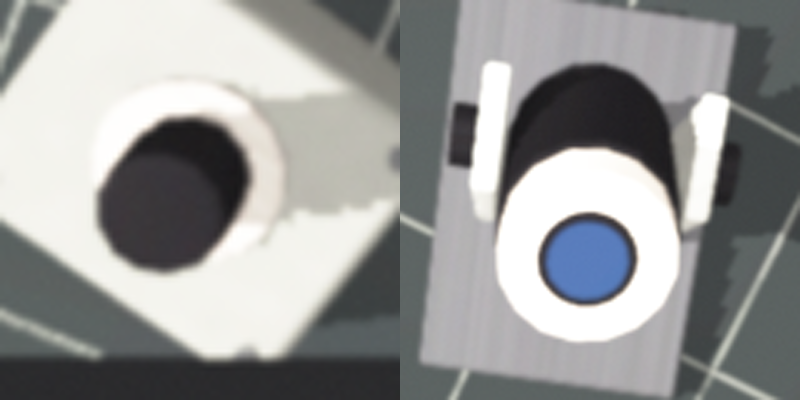

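The crop shows the plunger top's centre at (232,232.4) and the plate corners at (296.5,117.6), (378.4,129), (398.9,8.1).

Run:
```python
from h import *
z=np.load("w2.npz");K2=z['K'],float(z['k1']),z['e'],z['R']
p=atz('',232,232.4,.064,K2);print("plg",p)
P=[atz('',u,v,.012,K2) for u,v in((296.5,117.6),(378.4,129),(398.9,8.1),(309.5,0))]
an=lambda d:np.degrees(np.arctan2(d[1],d[0]))
print(an(P[0]-P[1])-90,an(P[2]-P[1]),an(P[3]-P[0]),(P[0]+P[1])/2+.035*np.array([np.cos(.307),np.sin(.307),0]))
s=r.get_state();R=Ro.from_quat(s['eef_rot']).as_matrix()
print(R.T@(np.array([p[0],p[1],.068+.064])-s['tool_pos']))
```

```text
plg [0.43260553 0.18522783 0.064     ]
17.504973939713366 17.914058880944335 17.674000715236062 [0.60607876 0.14305251 0.012     ]
[-0.05267223 -0.09019982  0.17065701]
```

Emit:
play_rows:
  translation:
    - [-0.01,-0.015,0.01]
    - [-0.013,-0.022,0.03]
    - [-0.013,-0.022,0.03]
    - [-0.012,-0.02,0.03]
    - [-0.005,-0.01,0.03]
    - [0,0,0.02]
    - [0,0,0.015]
    - [0,0,0.005]
    - [0,0,0.004]
    - [0,0,0.004]
    - [0,0,0.004]
    - [0,0,0.003]
    - [0,0,0]
  delta_rot:
    - [0,0,0]
    - [0,0,0]
    - [0,0,0]
    - [0,0,0]
    - [0,0,0]
    - [0,0,0]
    - [0,0,0]
    - [0,0,0]
    - [0,0,0]
    - [0,0,0]
    - [0,0,0]
    - [0,0,0]
    - [0,0,0]
  grip: [-1,-1,-1,-1,-1,-1,-1,-1,-1,-1,-1,-1,-1]

```text
clock: 7.35
tool_pos: [0.4328, 0.185, 0.1181]
eef_rot: [0.976, 0.218, 0.001, 0.0]
contact_force: [0.4, -0.3, 7.3]
opening: 0.001
finger_force: 3.5
```

Emit:
play_rows:
  translation:
    - [0,0,0.0025]
    - [0,0,0.002]
    - [0,0,0.0015]
    - [0,0,0]
  delta_rot:
    - [0,0,0]
    - [0,0,0]
    - [0,0,0]
    - [0,0,0]
  grip: [-1,-1,-1,-1]

```text
clock: 7.85
tool_pos: [0.4328, 0.1849, 0.116]
eef_rot: [0.976, 0.218, 0.002, -0.0]
contact_force: [-5.4, -2.7, 51.5]
opening: 0.006
finger_force: 26.0
```

Emit:
play_rows:
  translation:
    - [0,0,-0.015]
    - [0,0,-0.025]
    - [0,0,-0.03]
    - [0,0,-0.03]
    - [0,0,-0.03]
    - [0,0,-0.03]
    - [0,0,-0.02]
    - [-0.025,0.005,0]
    - [-0.05,0.01,0]
    - [-0.05,0.01,0]
    - [-0.05,0.01,0]
    - [-0.05,0.01,0]
    - [-0.05,0.01,0]
    - [-0.05,0.01,0]
    - [-0.05,0.01,0]
    - [-0.05,0.01,0]
    - [-0.05,0.01,0]
    - [-0.03,0.011,0]
    - [0,0,0]
    - [0,0,0]
  delta_rot:
    - [0,0,0]
    - [0,0,0]
    - [0,0,-6]
    - [0,0,-10]
    - [0,0,-10]
    - [0,0,-10]
    - [0,0,-10]
    - [0,0,-10]
    - [0,0,-8]
    - [0,0,0]
    - [0,0,0]
    - [0,0,0]
    - [0,0,0]
    - [0,0,0]
    - [0,0,0]
    - [0,0,0]
    - [0,0,0]
    - [0,0,0]
    - [0,0,0]
    - [0,0,0]
  grip: [-1,-1,-1,-1,-1,-1,-1,-1,0,1,1,1,1,1,1,1,1,1,1,1]

```text
clock: 10.35
tool_pos: [0.5165, -0.321, 0.2915]
eef_rot: [0.711, 0.703, 0.0, -0.001]
contact_force: [0.3, 0.9, -0.5]
opening: 0.996
finger_force: 0.0
```

```bash
python3 w.py w3 stamp_top
python3 - <<'E'
from h import *
z=np.load("w3.npz");K=z['K'],float(z['k1']),z['e'],z['R'];a=cv2.imread("pics/w3.png").astype(int)
u,v=proj('',(.5301,-.3223,.135),K).astype(int)
m=(a.min(2)>185)[v-30:v+30,u-30:u+30].astype(np.uint8);n,l,s,c=cv2.connectedComponentsWithStats(m)
S=r.get_state();R=Ro.from_quat(S['eef_rot']).as_matrix()
for i in range(1,n):
  if s[i,4]>60:
    q=c[i]+[u-30,v-30];p=atz('',*q,.135,K);print(s[i],q,p,"tool delta to grasp(TCP z .150):",R.T@(p+[0,0,.015]-S['tool_pos']))
S1=r.snapshot("side");cv2.imwrite("pics/side1.png",S1)
print(R.round(3).tolist())
E
```

```text
10.4 [ 0.5167 -0.3206  0.2917] [ 7.109e-01  7.033e-01  2.000e-04 -5.000e-04] [ 0.77  0.72 -0.53  1.62  0.43  0.92  0.08]
stamp_top 0.93 1024 325 352 172 219 336.9 196.1
stamp [338.81947837 208.24364014]
lens [ 484.43601919 -690.62415944]
plg [ 172.28791916 -608.43162914]
[ 16   0  27  43 790] [335.69493671 200.48860759] [ 0.52741744 -0.31688102  0.135     ] tool delta to grasp(TCP z .150): [0.003623   0.01065647 0.14185742]
[[0.011, 1.0, -0.0], [1.0, -0.011, 0.001], [0.001, -0.0, -1.0]]
```

Emit:
play_rows:
  translation:
    - [-0.0008,0.0067,0.02]
    - [-0.0007,0.0067,0.03]
    - [0,0,0.03]
    - [0,0,0.03]
    - [0,0,0.02]
    - [0,0,0.0115]
    - [0,0,0]
    - [0,0,0]
    - [0,0,0]
    - [0,0,0]
    - [0,0,0]
    - [0,0,0]
    - [0,0,0]
  delta_rot:
    - [0,0,0]
    - [0,0,0]
    - [0,0,0]
    - [0,0,0]
    - [0,0,0]
    - [0,0,0]
    - [0,0,0]
    - [0,0,0]
    - [0,0,0]
    - [0,0,0]
    - [0,0,0]
    - [0,0,0]
    - [0,0,0]
  grip: [1,1,1,1,1,1,1,0.2,-0.3,-1,-1,-1,-1]
  squeeze: 45

```text
clock: 12.12
tool_pos: [0.5301, -0.3239, 0.1502]
eef_rot: [0.712, 0.702, -0.0, 0.0]
contact_force: [-0.0, -0.7, 1.3]
opening: 0.342
finger_force: 0.0
```

View pics/side1.png

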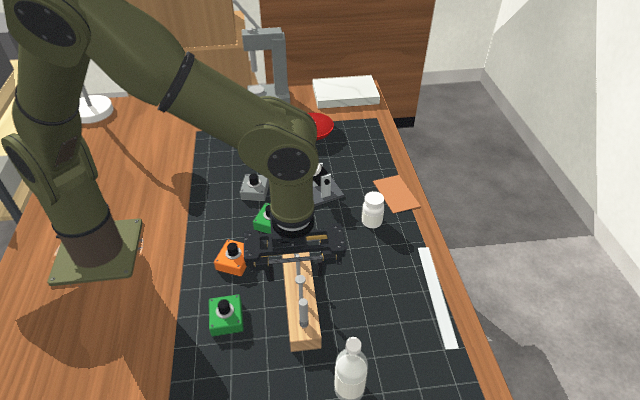

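side1 shows the gripper above the rack, the stamp untouched at (303,312) and the grey plunger up again at (254,180). The fingers are still closing.

Emit:
play_rows:
  translation:
    - [0,0,0]
    - [0,0,0]
    - [0,0,0]
    - [0,0,0]
  delta_rot:
    - [0,0,0]
    - [0,0,0]
    - [0,0,0]
    - [0,0,0]
  grip: [-1,-1,-1,-1]
  squeeze: 45

```text
clock: 12.62
tool_pos: [0.53, -0.3239, 0.1502]
eef_rot: [0.712, 0.703, -0.0, -0.0]
contact_force: [0.2, -0.4, -1.3]
opening: 0.219
finger_force: 45.0
```

Emit:
play_rows:
  translation:
    - [0,0,-0.005]
    - [0,0,-0.012]
    - [0,0,-0.02]
    - [0,0,-0.03]
    - [0,0,-0.03]
    - [0,0,-0.03]
    - [0,0,-0.03]
    - [0,0,-0.02]
    - [0,0,-0.013]
    - [0.02,-0.002,0]
    - [0.04,-0.004,0]
    - [0.05,-0.005,0]
    - [0.05,-0.005,0]
    - [0.05,-0.005,0]
    - [0.05,-0.005,0]
    - [0.05,-0.005,0]
    - [0.05,-0.005,0]
    - [0.04,-0.004,0]
    - [0.02,-0.002,0]
    - [0.01,-0.002,0]
  delta_rot:
    - [0,0,0]
    - [0,0,0]
    - [0,0,0]
    - [0,0,0]
    - [0,0,0]
    - [0,0,0]
    - [0,0,0]
    - [0,0,0]
    - [0,0,0]
    - [0,0,0]
    - [0,0,0]
    - [0,0,0]
    - [0,0,0]
    - [0,0,0]
    - [0,0,0]
    - [0,0,0]
    - [0,0,0]
    - [0,0,0]
    - [0,0,0]
    - [0,0,0]
  grip: [-1,-1,-1,-1,-1,-1,-1,-1,-1,-1,-1,-1,-1,-1,-1,-1,-1,-1,-1,-1]

```text
clock: 15.12
tool_pos: [0.49, 0.1088, 0.3397]
eef_rot: [0.71, 0.704, -0.001, -0.001]
contact_force: [0.2, 0.2, -2.1]
opening: 0.216
finger_force: 45.0
```

Emit:
play_rows:
  translation:
    - [0,0,0]
    - [0,0,0]
    - [0,0,0]
    - [0,0,0]
    - [0,0,0]
    - [0,0,0]
    - [0,0,0]
    - [0,0,0]
  delta_rot:
    - [0,0,-9]
    - [0,0,-9]
    - [-5,0,0]
    - [-7,0,0]
    - [-7,0,0]
    - [-6,0,0]
    - [-5,0,0]
    - [0,0,0]
  grip: [-1,-1,-1,-1,-1,-1,-1,-1]

```text
clock: 16.12
tool_pos: [0.4953, 0.1029, 0.3418]
eef_rot: [0.578, 0.781, 0.184, 0.146]
contact_force: [-0.2, -0.1, -2.3]
opening: 0.219
finger_force: 45.0
```

```bash
python3 w.py w4 stamp
cat > f.py <<'E'
from h import *
S=r.get_state();R=Ro.from_quat(S['eef_rot']).as_matrix();p=np.array(S['tool_pos'])
y=np.radians(17.6);x=np.array([np.cos(y),np.sin(y),0]);d=-.5*x+np.array([0,0,.75**.5]);L=np.array([.6056,.1432,.115])
print(S['clock'],p,"q",np.round(S['q'],2),"grip",S['opening'],S['finger_force'])
print("z err deg",np.degrees(np.arccos(-R[:,2]@d)),"rotvec in tool",np.degrees(np.cross(R[:,2],-d)@R))
print("tool delta to final",R.T@(L+.193*d-p))
for k in(.133,): f=p+R[:,2]*k;print("face",f,"side px face/top",proj('side',f),proj('side',p+R[:,2]*.015))
E
python3 f.py
python3 - <<'E'
from h import *
i=r.snapshot("side");cv2.imwrite("pics/s4.png",i);w=cv2.imread("pics/w4.png")
cv2.imwrite("pics/c4.png",np.hstack([cv2.resize(i[90:240,220:370],(400,400),interpolation=2),cv2.resize(w[180:400,210:430],(400,400),interpolation=2)]))
E
```

```text
16.175 [0.4957 0.1032 0.3419] [0.5784 0.781  0.1844 0.1462] [-0.1   0.38 -0.28  2.22  1.08  0.16 -1.09]
stamp 0.56 3974 295 347 208 347 321.3 266.8
stamp [156.37794096 576.31719462]
lens [321.16023776 167.73334203]
plg [134.51413088  77.57536196]
16.225 [0.49612068 0.10339379 0.34201187] q [-0.1   0.38 -0.29  2.22  1.08  0.16 -1.09] grip 0.2135418497909814 44.982173927128315
z err deg 2.991223496703861 rotvec in tool [-2.75723172e+00  1.15627219e+00 -9.46757725e-17]
tool delta to final [ 0.00600753 -0.00975418  0.06222642]
face [0.55492225 0.11927549 0.22377843] side px face/top [294.32351409 143.41027247] [272.64291679 114.91432121]
```

View pics/c4.png

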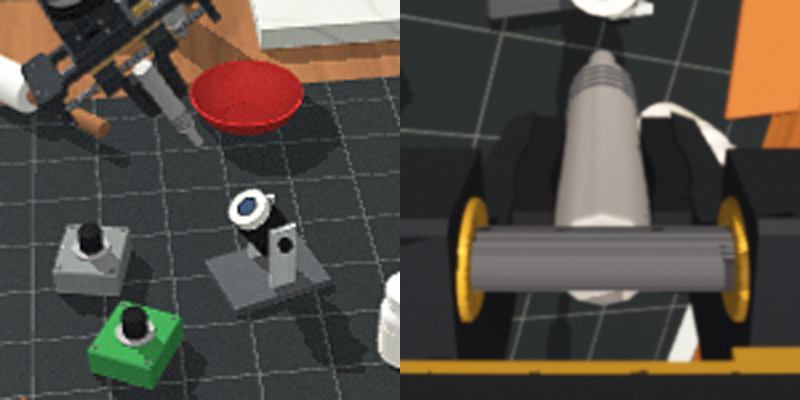

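Emit:
play_rows:
  translation:
    - [0.003,-0.005,0.005]
    - [0.003,-0.005,0.01]
    - [0,0,0]
    - [0,0,0]
  delta_rot:
    - [0,0,0]
    - [0,0,0]
    - [0,0,0]
    - [0,0,0]
  grip: [-1,-1,-1,-1]

```text
clock: 16.77
tool_pos: [0.4948, 0.1072, 0.3284]
eef_rot: [0.579, 0.78, 0.187, 0.149]
contact_force: [-0.4, -0.5, -2.1]
opening: 0.215
finger_force: 45.0
```

```bash
python3 f.py
python3 - <<'E'
from h import *
K=cal("wrist");i=r.snapshot("wrist");cv2.imwrite("pics/w5.png",i)
S=r.get_state();R=Ro.from_quat(S['eef_rot']).as_matrix();p=np.array(S['tool_pos'])
P=lambda *t:proj('',p+R@np.array(t),K).round(1)
t=np.linspace(0,2*np.pi,60)
o=cv2.resize(i[180:360,230:410],(600,600),interpolation=2)
for z,ra in((.133,.005),(.105,.005),(.105,.01),(.015,.01)):
  c=np.array([P(ra*np.cos(a),ra*np.sin(a),z) for a in t]);print(z,ra,"rows",c[:,1].min(),c[:,1].max(),"cols",c[:,0].min(),c[:,0].max())
  cv2.polylines(o,[((c-[230,180]+.5)*600/180).astype(np.int32)],True,(0,0,255),1)
cv2.imwrite("pics/o5.png",o)
E
```

```text
16.775 [0.49481112 0.10723005 0.32842496] q [-0.25  0.4  -0.1   2.25  1.44  0.07 -1.45] grip 0.21453840569808508 44.98226808384061
z err deg 2.713149003831675 rotvec in tool [-2.39177772e+00  1.27870106e+00 -5.70464093e-16]
tool delta to final [ 0.0018647  -0.00374919  0.05024223]
face [0.55441184 0.12306477 0.21058602] side px face/top [294.18244642 146.4712826 ] [272.43619384 118.61182762]
0.133 0.005 rows 208.9 223.2 cols 314.4 329.5
0.105 0.005 rows 223.3 239.4 cols 313.4 330.6
0.105 0.01 rows 215.1 247.2 cols 304.9 339.1
0.015 0.01 rows 303.6 355.3 cols 292.2 352.9
```

View pics/o5.png

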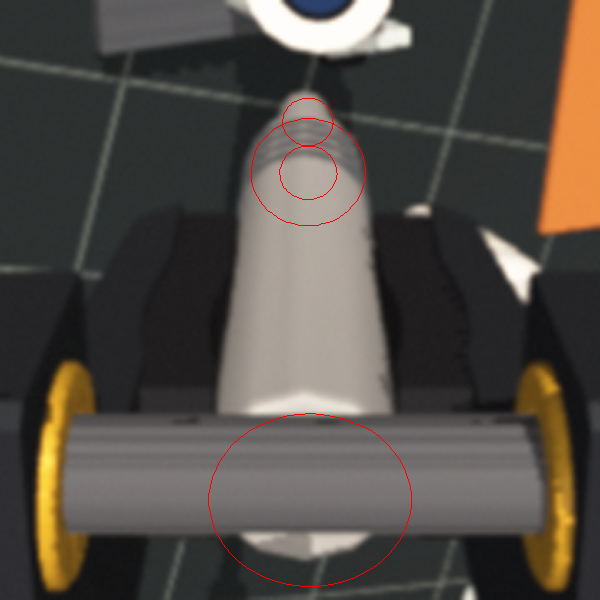

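Run:
```python
from h import *
from scipy.optimize import least_squares
i=cv2.imread("pics/w5.png");g=cv2.cvtColor(i,6)
print("col320-324 rows 202-222",g[202:222,320:325].mean(1).astype(int).tolist())
print("rows 292-306",g[292:306,320:325].mean(1).astype(int).tolist(),"rows 338-356",g[338:356,320:325].mean(1).astype(int).tolist())
for v in(211,260,280):print(v,"L",g[v,285:318].tolist(),"R",g[v,325:358].tolist())
K=cal("wrist");S=r.get_state();R=Ro.from_quat(S['eef_rot']).as_matrix();p=np.array(S['tool_pos'])
def feat(q,dx,dz,ph):
  c,s=np.cos(ph),np.sin(ph)
  # stamp axis pivot at z=.045, pitch about tool y
  def row(z,ra,sg):
    z=z+dz-.045;x=sg*ra;t=np.array([dx+c*x+s*z,0,.045-s*x+c*z]);return proj('',p+R@t,K)[1]
  return np.array([row(.133,.005,1),row(.105,.01,1),row(.015,.01,1),row(.015,.01,-1)])
obs=np.array([180+92/3.333,180+112/3.333,180+390/3.333,180+558/3.333])-.5
for fix in(0,1):
  f=lambda x:feat(0,x[0]/1e3,x[1]/1e3,np.radians(x[2]) if not fix else 0)-obs
  s=least_squares(f,[0,0,0][:3]);print("fit dx dz mm pitch deg",s.x,s.fun)
```

```text
col320-324 rows 202-222 [43, 41, 42, 45, 53, 86, 130, 156, 162, 164, 165, 166, 164, 143, 122, 128, 126, 119, 132, 128]
rows 292-306 [166, 166, 167, 168, 175, 188, 207, 223, 227, 222, 216, 199, 142, 91] rows 338-356 [85, 108, 147, 160, 163, 163, 162, 155, 137, 106, 65, 47, 48, 49, 49, 52, 53, 54]
211 L [48, 47, 46, 47, 48, 48, 48, 48, 48, 47, 48, 48, 49, 50, 51, 52, 51, 45, 41, 42, 42, 47, 52, 54, 56, 54, 53, 52, 60, 82, 112, 138, 151] R [155, 137, 102, 56, 34, 31, 33, 31, 31, 33, 38, 46, 49, 48, 48, 47, 47, 48, 46, 47, 47, 46, 48, 48, 48, 48, 47, 48, 47, 49, 48, 48, 48]
260 L [30, 30, 30, 30, 32, 30, 31, 31, 32, 29, 30, 31, 31, 27, 35, 70, 109, 126, 134, 139, 144, 148, 154, 158, 162, 164, 164, 164, 166, 165, 162, 162, 163] R [171, 170, 170, 170, 169, 169, 169, 168, 166, 165, 162, 160, 157, 153, 146, 126, 90, 51, 26, 25, 29, 30, 30, 31, 31, 32, 31, 30, 32, 30, 31, 30, 31]
280 L [30, 31, 29, 32, 31, 30, 29, 28, 21, 20, 21, 35, 70, 106, 124, 131, 137, 140, 144, 147, 152, 157, 160, 162, 163, 163, 163, 162, 163, 162, 162, 162, 164] R [167, 167, 167, 168, 168, 166, 167, 167, 167, 164, 163, 162, 159, 156, 154, 150, 147, 144, 135, 111, 69, 33, 18, 18, 17, 24, 29, 31, 30, 31, 31, 31, 30]
fit dx dz mm pitch deg [-0.13928739  4.11103926 -0.04507458] [ 0.09541093 -0.10685673  0.02966905 -0.01733237]
fit dx dz mm pitch deg [-0.23097888  4.26143145  0.        ] [ 0.05881091 -0.11514915  0.0927078  -0.05964169]
```

Run:
```python
from h import *
K=cal("wrist");i=cv2.imread("pics/w5.png");B=i.astype(int);m=(B[...,0]-B[...,2]>45);m[:,:280]=0;m[:,380:]=0;m[:120]=0;m[230:]=0
y,x=np.nonzero(m);L=np.array([.6056,.1432,.115]);print("lens obs",x.mean(),y.mean(),len(x),"pred",proj('',L,K),"at z.115:",atz('',x.mean(),y.mean(),.115,K))
S=r.get_state();R=Ro.from_quat(S['eef_rot']).as_matrix();p=np.array(S['tool_pos'])
for c in("side","top"):
  g=cv2.cvtColor(r.snapshot(c),6).astype(np.float32)
  print(c)
  for z0,z1 in((0,.03),(.12,.15)):
    zs=np.arange(z0,z1,.002);q=np.array([proj(c,p+R[:,2]*z) for z in zs]).astype(np.float32)
    print((zs[[0,-1]]*1e3),cv2.remap(g,q[:,:1],q[:,1:],1).ravel().astype(int).tolist())
```

```text
lens obs 325.14473684210526 173.5921052631579 304 pred [325.95715275 173.69537628] at z.115: [0.60468787 0.14312169 0.115     ]
side
[ 0. 28.] [86, 79, 83, 110, 170, 217, 233, 232, 229, 195, 147, 127, 112, 112, 112]
[120. 148.] [114, 115, 114, 116, 116, 115, 113, 104, 84, 66, 57, 56, 55, 56, 56]
top
[ 0. 28.] [68, 66, 63, 59, 56, 53, 52, 51, 52, 53, 55, 56, 58, 60, 61]
[120. 148.] [72, 72, 72, 72, 71, 71, 71, 71, 72, 72, 72, 72, 72, 72, 72]
```

Emit:
play_rows:
  translation:
    - [0.0005,-0.001,0.008]
    - [0.0005,-0.001,0.01]
    - [0.0005,-0.001,0.01]
    - [0,0,0.006]
    - [0,0,0]
    - [0,0,0]
  delta_rot:
    - [-0.5,0.3,0]
    - [-0.5,0.3,0]
    - [-0.5,0.3,0]
    - [-0.5,0.3,0]
    - [-0.4,0,0]
    - [0,0,0]
  grip: [-1,-1,-1,-1,-1,-1]

```text
clock: 17.68
tool_pos: [0.5069, 0.1118, 0.2972]
eef_rot: [0.574, 0.777, 0.209, 0.153]
contact_force: [-0.3, -0.2, -2.0]
opening: 0.216
finger_force: 45.0
```

```bash
sed -i 's/\.6056,.1432/.6053,.1431/;s/L+.193\*d/L+.1935*d/' f.py; python3 f.py
```

```text
17.675 [0.50693063 0.111845   0.29716735] q [ 0.04  0.52 -0.52  2.27  2.    0.3  -2.  ] grip 0.21578486799784177 44.982292391359806
z err deg 0.12049134986818096 rotvec in tool [-4.21882348e-02  1.12864064e-01 -9.02686457e-17]
tool delta to final [ 6.72412902e-05 -1.68518096e-03  1.58703634e-02]
face [0.5703143  0.13167737 0.18193633] side px face/top [299.96695508 152.34956465] [277.97866483 127.17016357]
```

Emit:
play_rows:
  translation:
    - [0,-0.0007,0.005]
    - [0,-0.0005,0.006]
    - [0,-0.0005,0.005]
    - [0,0,0]
    - [0,0,0]
    - [0,0,0]
    - [0,0,0]
  delta_rot:
    - [0,0.1,0]
    - [0,0,0]
    - [0,0,0]
    - [0,0,0]
    - [0,0,0]
    - [0,0,0]
    - [0,0,0]
  grip: [-1,-1,-1,-1,-1,-1,-1]

```text
clock: 18.55
tool_pos: [0.5132, 0.1141, 0.2824]
eef_rot: [0.573, 0.778, 0.209, 0.152]
contact_force: [0.5, 0.3, -2.0]
opening: 0.213
finger_force: 45.0
```

```bash
python3 f.py;python3 - <<'E'
from h import *
i=r.snapshot("side");K=cal("wrist");w=r.snapshot("wrist")
S=r.get_state();R=Ro.from_quat(S['eef_rot']).as_matrix();p=np.array(S['tool_pos'])
B=w.astype(int);m=(B[...,0]-B[...,2]>45);m[:,:250]=0;m[:,400:]=0;m[:120]=0;m[240:]=0
y,x=np.nonzero(m)
if len(x):print("lens px",x.mean(),y.mean(),len(x),"pred",proj('',[.6053,.1431,.115],K))
cv2.imwrite("pics/fin.png",np.hstack([cv2.resize(i[90:240,230:380],(400,400),interpolation=2),cv2.resize(w[150:350,220:420],(400,400),interpolation=2)]))
E
```

```text
18.55 [0.51323442 0.11407874 0.28243557] q [ 0.06  0.56 -0.56  2.27  2.05  0.35 -2.04] grip 0.21338565609226065 44.98227193951607
z err deg 0.02314811766149981 rotvec in tool [-2.16491173e-02  8.19457404e-03  2.66231879e-16]
tool delta to final [-0.00017588 -0.00011825 -0.00023087]
face [0.57658566 0.13415533 0.16722901] side px face/top [302.24521197 155.75761569] [280.66240959 131.13585706]
lens px 321.00735294117646 192.65441176470588 408 pred [321.74729883 193.13839013]
```

View pics/fin.png

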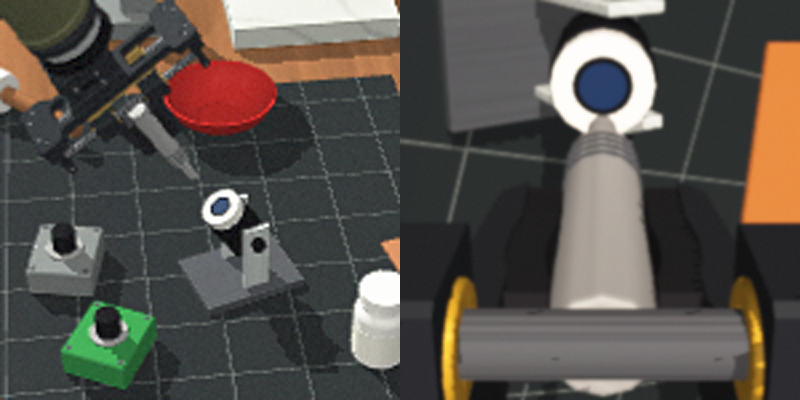

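The final views show the stamp's foot end at side (303,157), pointing at the lens at side (312,168). In the wrist view the stamp's axis lines up with the lens centre in column (both near 321), and the lens lies at the predicted pixel to within 1 px.

```bash
python3 -c "
from plant import r
print(r.finish_job())"
```

```text
the job is handed in; nothing more can be done
None
```

The job is handed in: I pushed the grey box's plunger to its stop, and the thick stamp is held steady in line with the lens, its end face centred about 60 mm from the glass. That distance is good to a few millimetres, because the cameras disagreed slightly on how deep the stamp sits in the grip. The press peaked at about 51 N at the fingertips, over the 40 N figure given for the arm or the gripper's body.

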